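# Load the specimen and draw out the microscope's camera tube

## Robot

A 7-joint arm with a two-finger parallel gripper is mounted at the origin on the work surface. World frame = base frame: x ahead of the robot, y to its left, z up, the work surface at z = 0. Lengths are in m, angles in rad, forces in N, time in s.
With the tool pointing down it reaches from about 0.4 to 0.875 m from the base axis. Payload 6.5 kg.
Tool frame: the origin (TCP) lies at the very end of the fingers, on their centre line; the grasp point (between the pads) lies 19 mm behind it; z points along the fingers, x is the direction in which the jaws open and shut, and the axes are right-handed (so a half turn about z gives the same grasp; the last joint's range is limited). The gripper opens to 85 mm and grips with 20 to 120 N. Pads are 22 mm wide; open, the fingers measure 114 mm over their backs; the gripper's body (76 mm by 85 mm) begins 54 mm behind the grasp point. The pads swing forward as they close: fully open they stand 13 mm farther back than shut.
Start: joints at [-1.175, 0.536, -0.004, 1.538, 0.003, 1.067, -0.071], TCP at [0.29, 0.582, 0.231] pointing down, gripper open.
Joint ranges: [-2.7, 2.7], [-0.37, 2.16], [-1.27, 1.26], [0.24, 2.4], [-1.31, 4.45], [0.19, 1.91], [-2.76, 2.76]. Speed limits (rad/s): [2.39, 2.39, 3.14, 3.14, 3.14, 3.14, 3.14].

## Interface

Orientations are given as a unit quaternion [x, y, z, w].
In Python, from rig import bot gives the robot as it stands. The module is installed in compiled form; this text tells all that it offers.
- The arm moves only by the tool drive_tool, never from a script. Its argument "commands" is a list that holds one entry, the list of rows, each a list of 5 numbers: the shift along the tool's x, y, z in mm, then the turn about the tool's z in rad, then the finger opening in mm, from 0 to 85.4. In form: [[[dx, dy, dz, twist, claw], ...]]. A call has 1 to 8 rows; each row shifts and turns the commanded pose from where the row before left it, along the tool's axes as they then stand; what a row does not reach is not made up. A row lasts 1/10 s, in which the tool goes at most 50 mm and 8.59 degrees, less where a joint would pass 70% of its speed; a pose out of reach is approached as far as the arm can. A call is refused whole if a number of a shift passes 50 or a number of a turn 0.15, either way. A call with a gripper value outside its range is refused whole. The fingers move at their own pace and stop on an object; the grip force is fixed at half the most. Time passes only in rows, so rows that do not move let the fingers close. It gives the time, the measured TCP pose, the force and the opening at its end, in the units of the state.
- bot.state(): the state, without advancing time (a new reading comes with each control period).
- bot.get_image(name): name is "scene" or "top"; returns a dict with "frame" (480x640x3 uint8, red, green, blue), "range_z" (480x640 float32, m along the optical axis (not along the pixel's ray), 0 where there is no reading), "camera_matrix" (3x3 intrinsics, pixels), "R" (3x3) and "t" (3): a world point X has camera coordinates R X + t. Camera axes: x right, y down, z forward; pixel columns grow to the right and rows downward; lengths in m; the calibration is good to about 2 mm. A picture is of the moment at which its call begins.
- bot.hand_in(): hands the job in, once; it reports no verdict.
The state is a dict: "time": time; "joint_pos": joint angles; "qvel": joint speeds; "effort": joint torques, N m; "eef_pos": TCP position; "eef_rot": TCP orientation; "contact_force": force on the tool from outside, world axes, zero at the start; "ft_torque": the same for the moment, N m; "gripper_width": finger opening in m.
Only numpy, scipy, OpenCV 4.12 (cv2) and the standard library are available. Lean on these libraries where they do the work, as an engineer would, in place of code of your own. Each camera call takes 0.05 s, during which the arm holds its last target. There are 200 camera calls.

## Task

Get the inverted microscope ready for taking pictures: lift the smaller of the two round resin mounts from the metal tray and set it gently down, polished face still downwards, flat in the round recess of the microscope's stage, and let go of it. Then take hold of the camera on the photo port and draw it straight up, without forcing or twisting it, until the dark ring on its tube is level with the rim of the port (20 mm), and keep holding it there for me to tighten the clamp screw: finish with the camera still in the gripper. Never pull the tube out of the port, and leave everything else where it is.

Things in the scene. Friction and masses are not known exactly. Their poses are not given: they have to be found in the camera images.
- specimen_mid (a point): the smaller mount: a dark brown resin disc 30 mm in diameter and 25 mm high, 30 g or so, standing on the tray with its polished metal face down; the point is its centre, half-way up, its z axis points from the polished face to the plain back (up at the start)
- mount_large: the other mount on the tray, to be left there: dark brown resin disc 40 mm in diameter, 25 mm high; origin at the centre of its underside, 84 mm from the smaller mount's axis
- tray: aluminium tray 200 x 140 mm (x, y), fixed, 3 mm floor, rim 10 mm high over the bench; origin under its middle. The two mounts stand on its x axis, 42 mm either side of the middle; which is at which end varies
- microscope: the inverted microscope, 9 kg, fixed to the bench; origin on the bench under it. Its x axis points level from the eyepieces (at x -130 to -215 mm, up to 225 mm high) past the photo port (x -50) and the stage (x 0 to 170, y -80 to 80, top 190 mm high) to the lamp house (up to x 235, 130 mm high)
- pocket (a point): the round recess in the black stage plate: 34 mm in diameter, 4 mm deep, in the middle of a flat aluminium insert 110 mm wide; the point is the centre of its flat floor, 186 mm above the bench (stage surface 190 mm). A dark spot 18 mm wide marks its middle. Axes as the microscope's
- port_rim (a point): centre of the top rim of the photo port, an upright steel sleeve of 41 mm outside diameter with a plain vertical bore of 31 mm, 53 mm deep; rim 205 mm above the bench; axes as the microscope's; the recess is 135 mm away along +x
- camera_mid (a point): middle of the camera's black body, 40 x 40 mm and 45 mm high, 38.5 mm above the shoulder that rests on the port's rim at the start; all about 0.25 kg. Its axes are square to its sides and parallel to the microscope's. Below the shoulder (39 mm wide) a 30 mm aluminium tube goes 45 mm down the bore, 1 mm play: let go, it slides back down. Dark ring on the tube 20 mm below the shoulder
- sample_box: closed grey and white sample box, 192 x 132 x 49 mm, fixed; origin under its middle
- dust_cap: black cap, 34 mm in diameter, 16 mm high, bystander; origin under its middle
- test_block: steel hardness test block, disc 64 mm in diameter, 12 mm high, bystander; origin under its middle
- blower: rubber dust blower standing upright, 58 mm in diameter, 115 mm high, bystander; origin under its middle
- spare_eyepiece: eyepiece standing upright, 38 mm in diameter, 58 mm high, bystander; origin under its middle
- screwdriver: screwdriver lying on the bench, 160 mm long, bystander
- objective_can: round container, 41 mm in diameter, 52 mm high, bystander; origin under its middle

How it is judged:
On the way:
1. the smaller mount sits flat in the stage's recess, polished face down, and is let go, the camera still fully down (horizontal distance between specimen_mid and pocket below 0.004 m and z of specimen_mid in the frame of pocket below 0.0145 m and angle between specimen_mid's own z axis and vertical below 0.06 rad and contact force between specimen and the fingers below 0.05 N and linear speed of specimen below 0.02 m/s and z of camera_mid in the frame of port_rim below 0.0415 m), for 0.2 s.
At the end, for the whole second after the job is handed in: Smaller mount in the recess (within 4 mm of centre, on the floor within 2 mm), face down, let go; camera held still in the fingers 16 to 24 mm above its seat, tube in the port, upright within 1.2 degrees, twisted under 5.7 degrees, leaning on the port with under 8 N (horizontal distance between specimen_mid and pocket below 0.004 m and z of specimen_mid in the frame of pocket below 0.0145 m and angle between specimen_mid's own z axis and vertical below 0.06 rad and contact force between specimen and the fingers below 0.05 N and z of camera_mid in the frame of port_rim between 0.0545 and 0.0625 m and angle between camera_mid's own z axis and vertical below 0.022 rad and angle between the x axis of camera_mid and the x axis of port_rim, either way round below 0.1 rad and linear speed of camera below 0.01 m/s and contact force between camera and the fingers above 4 N and contact force between camera and microscope below 8 N); the arm keeps its last pose, push and grip.
It fails at once if the camera tube is drawn far past its ring (over 30 mm) (z of camera_mid in the frame of port_rim above 0.0685 m).
It fails at once if the camera is jammed against the port while it is drawn out (over 25 N once 2 mm up) (contact force between camera and microscope above 25 N and z of camera_mid in the frame of port_rim above 0.0405 m).
It fails at once if the smaller mount is dropped (it falls faster than 0.4 m/s, about 8 mm) (contact force between specimen and the fingers below 0.05 N and linear speed of specimen above 0.4 m/s).
It fails at once if the smaller mount is pressed hard on the stage (over 40 N) (contact force between specimen and microscope above 40 N).
It fails at once if a bystander is moved by more than 15 mm (distance of any of mount_large, dust_cap, test_block, blower, spare_eyepiece, screwdriver, objective_can from where it was at the start of the episode above 0.015 m).
It also fails if it takes over 51 s, if anything falls off the work surface, if the arm or the gripper's body presses on something with over 40 N, if the wrist force passes 120 N, or if a joint passes its speed limit or range.

## Working session

There is one attempt and no reset: what is moved stays moved. The work goes in short steps, Python scripts to look and compute and a tool call to move; the robot and the scene stay as the last step left them, time stands still between calls to the robot, and variables do not carry over. Pictures are saved under pics/ and viewed, about 8 in all and at most 12, crops included, and the job is handed in when it is done.

Besides the shell and the picture viewer there is one more tool, called after "Request:" as name(argument=value, ...) on one line, values as JSON. drive_tool: Moves the arm, as the interface text tells. Its arguments: {"type":"object","properties":{"commands":{"type":"array"}},"required":["commands"]}

```bash
mkdir -p pics && cat > h.py <<'E'
import numpy as np, cv2
from rig import bot
def grab(n,tag):
    d=bot.get_image(n); cv2.imwrite(f'pics/{tag}.png',d['frame'][:,:,::-1]); np.savez(f'pics/{tag}.npz',**d); return d
def ray(d,u,v,z):
    K,R,t=d['camera_matrix'],d['R'],d['t']; c=-R.T@t
    w=R.T@np.linalg.inv(K)@np.array([u,v,1.]); return c+w*(z-c[2])/w[2]
def pts(d):
    K,R,t=d['camera_matrix'],d['R'],d['t']; Z=d['range_z']; v,u=np.indices(Z.shape)
    P=np.stack([u,v,np.ones_like(u)],-1)@np.linalg.inv(K).T*Z[...,None]
    return (P-t)@R
def proj(d,X):
    p=d['camera_matrix']@(d['R']@np.array(X)+d['t']); return p[:2]/p[2]
E
python3 - <<'E'
from h import *
for n in('scene','top'):
    d=grab(n,n+'0'); print(n,-d['R'].T@d['t'],d['R'][2],d['camera_matrix'][0,0])
print(bot.state())
E
```

```text
scene [ 1.18869131 -0.1237227   0.93424619] [-0.63528723  0.11282402 -0.7639901 ] 454.999850807227
top [ 0.3931012  -0.00211849  1.11846453] [ 0.16969203  0.01071005 -0.98543894] 476.928892810001
{'time': 0.1, 'joint_pos': array([-1.17516791,  0.53709865, -0.00446103,  1.5387742 ,  0.00258306,
        1.06729355, -0.07122386]), 'qvel': array([-1.04605652e-03, -2.19988775e-03, -8.05186298e-04, -2.26068861e-03,
       -2.69631322e-04,  5.00783853e-05, -3.78213562e-04]), 'effort': array([ 2.02591822e-03, -5.84563816e+01,  1.05150651e+00, -2.59775788e+01,
        1.25464160e-02,  4.57898437e-03,  6.71177145e-05]), 'eef_pos': array([0.28937264, 0.58139744, 0.23049518]), 'eef_rot': array([ 8.50156479e-01,  5.26529531e-01, -6.41846314e-04,  4.50278745e-04]), 'contact_force': array([ 0.30227481, -0.40443613, -1.05076535]), 'ft_torque': array([ 0.00156032,  0.00798744, -0.02592084]), 'gripper_width': 0.08506626253283181}
```

View pics/scene0.png

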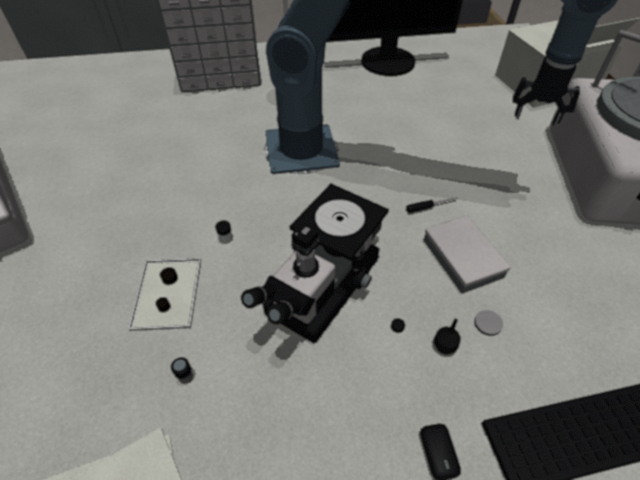

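View pics/top0.png

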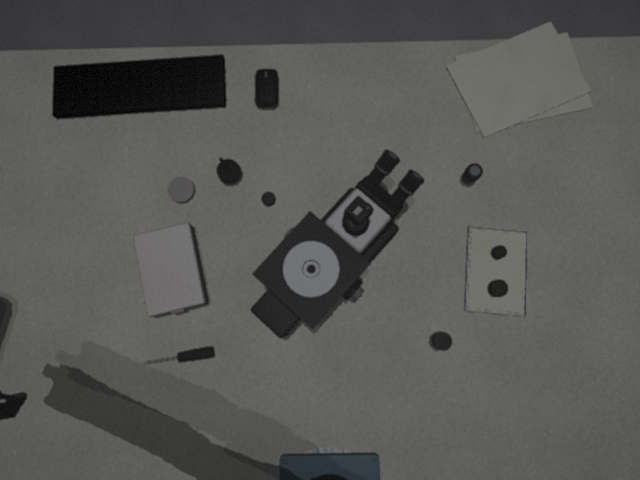

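The scene view shows the tray at left (mounts at 168,275 and 163,305). The top view shows the mounts at (499,252), which is the smaller one, and (497,288), the recess at (311,268) and the camera at about (357,213).

```bash
cat > m.py <<'E'
from h import *
T=dict(np.load('pics/top0.npz')); S=dict(np.load('pics/scene0.npz'))
P=pts(T); PS=pts(S)
def blob(d,P,box,zlo,zhi):
    u0,u1,v0,v1=box; m=np.zeros(P.shape[:2],bool); m[v0:v1,u0:u1]=1
    return m&(P[...,2]>zlo)&(P[...,2]<zhi)&(d['range_z']>0)
for n,b in dict(small=(485,515,240,268),large=(480,515,275,305)).items():
    for nm,d,PP in(('top',T,P),):
        m=blob(d,PP,b,.02,.036); q=PP[m]; c,r=cv2.minEnclosingCircle(q[:,:2].astype(np.float32))
        print(n,nm,m.sum(),q.mean(0),c,r)
for n,b in dict(small=(150,175,295,315),large=(155,182,262,288)).items():
    m=blob(S,PS,b,.02,.036);q=PS[m]; print(n,'scene',m.sum(),q.mean(0),cv2.minEnclosingCircle(q[:,:2].astype(np.float32)))
# recess : bright insert outline
for nm,d,PP,b in(('top',T,P,(275,350,230,305)),('scene',S,PS,(305,375,190,245))):
    g=cv2.cvtColor(d['frame'],cv2.COLOR_RGB2GRAY); u0,u1,v0,v1=b
    m=np.zeros_like(g); m[v0:v1,u0:u1]=((g[v0:v1,u0:u1]>(110 if nm=='top' else 140))*255)
    cs,_=cv2.findContours(m,cv2.RETR_LIST,cv2.CHAIN_APPROX_NONE)
    for c in cs:
        if len(c)>=12:
            e=cv2.fitEllipse(c); X=np.array([ray(d,*p,.19) for p in c[:,0]]); print('ins',nm,len(c),e,ray(d,*e[0],.19),cv2.minEnclosingCircle(X[:,:2].astype(np.float32)))
    mm=blob(d,PP,b,.185,.195); print(' depth z',np.median(PP[mm][:,2]))
# camera body top (z 0.205+0.061=0.266)
for nm,d,PP,b in(('top',T,P,(330,385,180,245)),('scene',S,PS,(285,330,215,280))):
    m=blob(d,PP,b,.225,.30); q=PP[m]; zs=np.percentile(q[:,2],[5,50,80,90,95,99]); print('cam',nm,m.sum(),zs)
    m=blob(d,PP,b,.258,.275); q=PP[m]; 
    if len(q): print(q.mean(0),cv2.minAreaRect(q[:,:2].astype(np.float32)))
    m=blob(d,PP,b,.225,.30); q=PP[m]; print(cv2.minAreaRect(q[:,:2].astype(np.float32)))
# stage plate outline from depth, top
m=blob(T,P,(240,380,200,340),.18,.2); q=P[m]; print('stage',cv2.minAreaRect(q[:,:2].astype(np.float32)))
for z in(.0,): print('traycorners',[ray(T,u,v,.01)[:2] for u,v in((469,227),(527,231),(524,316),(465,312))])
def crop(d,b,n,k): cv2.imwrite(n,cv2.resize(d['frame'][b[2]:b[3],b[0]:b[1],::-1],None,fx=k,fy=k,interpolation=cv2.INTER_CUBIC))
a=cv2.resize(T['frame'][140:350,240:420,::-1],None,fx=2.2,fy=2.8,interpolation=cv2.INTER_CUBIC)
b=cv2.resize(S['frame'][180:350,235:395,::-1],(400,a.shape[0]),interpolation=cv2.INTER_CUBIC)
cv2.imwrite('pics/c0.png',np.clip(np.hstack([a,b])*1.6,0,255))
E
python3 m.py
```

```text
small top 151 [ 0.54950535 -0.399957    0.02887465] (0.5493999123573303, -0.40160173177719116) 0.015991754829883575
large top 265 [ 0.46612829 -0.39074759  0.02893135] (0.46603477001190186, -0.3925548493862152) 0.020923733711242676
small scene 131 [ 0.55065064 -0.40224826  0.02695264] ((0.5491092801094055, -0.4028601050376892), 0.015720030292868614)
large scene 191 [ 0.46749794 -0.3935962   0.02746227] ((0.4665480852127075, -0.39497217535972595), 0.022083694115281105)
ins top 34 ((310.94537353515625, 268.6523132324219), (11.693450927734375, 12.174697875976562), 77.62779235839844) [0.49820451 0.02815075 0.19      ] ((0.4982881546020508, 0.028134291991591454), 0.012633124366402626)
ins top 39 ((310.6809387207031, 268.6458740234375), (13.320326805114746, 13.991368293762207), 33.87705612182617) [0.49822638 0.02866807 0.19      ] ((0.4980621039867401, 0.02859625220298767), 0.014416188932955265)
ins top 60 ((310.6361389160156, 268.4649963378906), (20.905120849609375, 21.082244873046875), 70.73200225830078) [0.49858347 0.02875124 0.19      ] ((0.4985600411891937, 0.02878466434776783), 0.021
[... 1943 characters left out ...]
43 0.26150156 0.2658303  0.26662402 0.26718066 0.26822199]
[ 0.60032261 -0.06486677  0.26488511] ((0.5981101989746094, -0.06483925879001617), (0.04038947820663452, 0.04013155400753021), 47.333858489990234)
((0.5976542234420776, -0.06498905271291733), (0.04239266738295555, 0.041605908423662186), 47.89670944213867)
stage ((0.5322226285934448, -0.0008414089679718018), (0.16073349118232727, 0.2589022219181061), 47.16843032836914)
traycorners [array([ 0.6106871 , -0.34035676]), array([ 0.59851426, -0.47555886]), array([ 0.40131917, -0.45114111]), array([ 0.4125694 , -0.31759664])][ WARN:0@1.013] global loadsave.cpp:1063 imwrite_ Unsupported depth image for selected encoder is fallbacked to CV_8U.
```

View pics/c0.png

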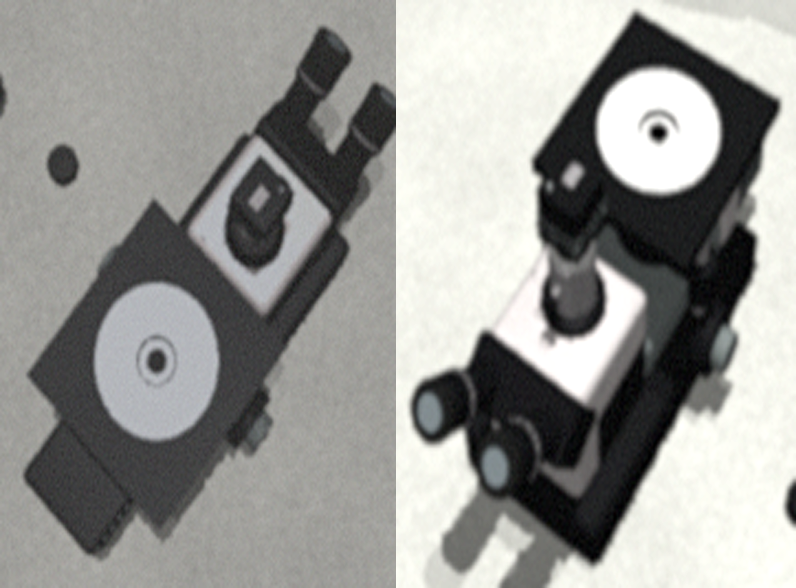

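The points agree with the given sizes: recess to port is 135 mm, the mounts are 84 mm apart, and the heights match. The recess is at (0.4985, 0.028), the camera at (0.598, -0.0637), the small mount at (0.549, -0.402), and the microscope yaw mod 90 is about 47.3°. Next I rise, twist to the camera's jaw yaw of 47.3°, and travel.

Request:
drive_tool(commands=[[[0,0,-40,0.07,60],[0,0,-40,0.07,60],[0,0,-40,0.07,60],[-23,36,0,0.07,60],[-23,36,0,0,60],[-23,36,0,0,60],[-23,36,0,0,60],[-23,36,0,0,60]]])

```text
time: 0.9
eef_pos: [0.3476, 0.3744, 0.351]
eef_rot: [0.915, 0.403, -0.0, 0.0]
contact_force: [1.1, -0.3, -0.9]
gripper_width: 0.0598
```

Request:
drive_tool(commands=[[[-23,36,0,0,60],[-23,36,0,0,60],[-23,36,0,0,60],[-23,36,0,0,60],[-23,36,0,0,60],[-23,36,0,0,60],[-23,36,0,0,60],[-23,36,0,0,60]]])

```text
time: 1.7
eef_pos: [0.4354, 0.0444, 0.3512]
eef_rot: [0.915, 0.403, 0.0, -0.0]
contact_force: [0.8, 0.6, -0.2]
gripper_width: 0.06
```

Request:
drive_tool(commands=[[[-23,36,0,0,60],[-23,36,0,0,60],[-23,36,0,0,60],[-23,36,0,0,60],[-23,36,0,0,60],[-23,36,0,0,60],[-23,36,0,0,60],[0,0,0,0,60]]])

```text
time: 2.5
eef_pos: [0.5115, -0.249, 0.3509]
eef_rot: [0.917, 0.399, -0.001, 0.002]
contact_force: [0.2, -0.2, -0.6]
gripper_width: 0.0601
```

```bash
cat >> h.py <<'E'
from scipy.spatial.transform import Rotation as Ro
def to(x,y,z,yaw=None):
    s=bot.state(); R=Ro.from_quat(s['eef_rot']).as_matrix(); d=R.T@(np.array([x,y,z])-s['eef_pos'])*1000
    cy=np.degrees(np.arctan2(R[1,0],R[0,0]))
    print('t',round(s['time'],2),'pos',s['eef_pos'].round(4),'yaw',cy.round(2),'tiltdeg',np.degrees(np.arccos(-R[2,2])).round(2),'F',s['contact_force'].round(1),'w',round(s['gripper_width'],4),'need mm',d.round(1),'q',s['joint_pos'].round(2))
    if yaw is not None: print('twist',np.radians(-(yaw-cy)).round(3))
E
python3 -c "
from h import *
to(.5492,-.4022,.12,47.3)"
```

```text
t 2.5 pos [ 0.5115 -0.249   0.3509] yaw 47.06 tiltdeg 0.25 F [ 0.2 -0.2 -0.6] w 0.0601 need mm [-85.6 131.5 231.5] q [-0.15  0.33  0.68  1.64 -0.21  1.24  1.4 ]
twist -0.004
```

Request:
drive_tool(commands=[[[-21,33,0,0,60],[-21,33,0,0,60],[-21,33,20,0,60],[-22,33,40,0,60],[0,0,50,0,60],[0,0,50,0,60],[0,0,50,0,60],[0,0,20,0,60]]])

```text
time: 3.3
eef_pos: [0.5489, -0.3871, 0.1199]
eef_rot: [0.915, 0.403, -0.002, -0.004]
contact_force: [0.3, 0.3, -0.1]
gripper_width: 0.0603
```

```bash
python3 - <<'E'
from h import *
to(.5492,-.4022,.009,47.3)
T=grab('top','t1');S=grab('scene','s1')
print(proj(S,[.549,-.402,.028]))
a=cv2.resize(T['frame'][200:330,430:560,::-1],(400,400),interpolation=cv2.INTER_CUBIC)
b=cv2.resize(S['frame'][220:350,100:230,::-1],(400,400),interpolation=cv2.INTER_CUBIC)
cv2.imwrite('pics/c1.png',np.clip(np.hstack([a,b])*1.4,0,255).astype(np.uint8))
E
```

```text
t 3.3 pos [ 0.5489 -0.3871  0.1199] yaw 47.52 tiltdeg 0.5 F [ 0.3  0.3 -0.1] w 0.0603 need mm [-10.9  11.4 110.8] q [ 0.19  0.77  0.56  1.57 -0.47  0.95  1.73]
twist 0.004
[161.60216438 301.65183619]
```

View pics/c1.png

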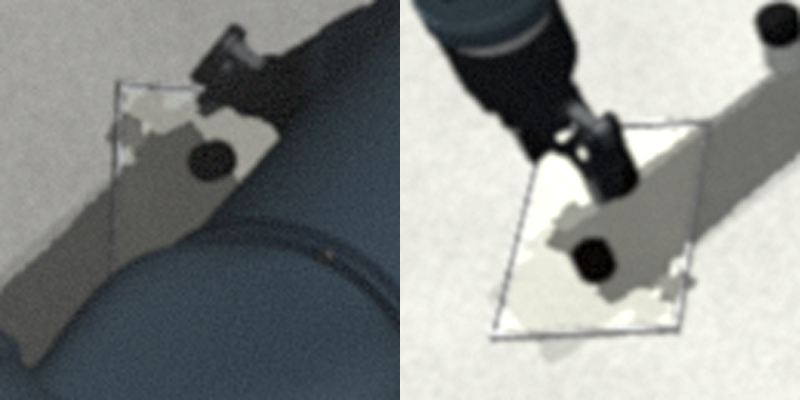

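The picture shows the small mount clear and undisturbed at scene (163,304), with the gripper above it. I'll correct the position and settle before descending.

Request:
drive_tool(commands=[[[-5,6,0,0,60],[-6,6,0,0,60],[0,0,20,0,60],[0,0,20,0,60],[0,0,20,0,60],[0,0,0,0,60],[0,0,0,0,60]]])

```text
time: 4.1
eef_pos: [0.5534, -0.4079, 0.0675]
eef_rot: [0.915, 0.403, 0.0, 0.001]
contact_force: [0.6, 0.3, -0.3]
gripper_width: 0.0598
```

```bash
python3 -c "
from h import *
to(.5492,-.4022,.009,47.3)"
```

```text
t 4.1 pos [ 0.5534 -0.4079  0.0675] yaw 47.47 tiltdeg 0.13 F [ 0.6  0.3 -0.3] w 0.0598 need mm [ 1.3 -7.  58.5] q [ 0.24  0.85  0.52  1.55 -0.51  0.87  1.77]
twist 0.003
```

Request:
drive_tool(commands=[[[1.3,-7,0,0,60],[0,0,15,0,60],[0,0,15,0,60],[0,0,10,0,60],[0,0,0,0,60],[0,0,0,0,60],[0,0,0,0,60]]])

```text
time: 4.8
eef_pos: [0.5488, -0.4013, 0.0262]
eef_rot: [0.915, 0.403, 0.0, 0.0]
contact_force: [0.6, 0.3, 0.5]
gripper_width: 0.0598
```

```bash
python3 -c "
from h import *
to(.5492,-.4022,.009,47.3)"
```

```text
t 4.8 pos [ 0.5488 -0.4013  0.0262] yaw 47.49 tiltdeg 0.05 F [0.6 0.3 0.5] w 0.0598 need mm [-0.4  0.9 17.2] q [ 0.25  0.9   0.49  1.58 -0.54  0.8   1.79]
twist 0.003
```

Request:
drive_tool(commands=[[[-0.4,0.9,8,0,60],[0,0,8,0,60],[0,0,1,0,50],[0,0,0,0,40],[0,0,0,0,36],[0,0,0,0,34]]])

```text
time: 5.4
eef_pos: [0.5491, -0.4019, 0.0091]
eef_rot: [0.915, 0.403, 0.0, 0.0]
contact_force: [-0.1, 0.1, -0.3]
gripper_width: 0.0339
```

```bash
python3 -c "
from h import *
to(.5492,-.4022,.009,47.3)"
```

```text
t 5.4 pos [ 0.5491 -0.4019  0.0091] yaw 47.5 tiltdeg 0.03 F [-0.1  0.1 -0.3] w 0.0339 need mm [-0.1  0.3  0.1] q [ 0.26  0.92  0.48  1.58 -0.55  0.78  1.8 ]
twist 0.004
```

Request:
drive_tool(commands=[[[0,0,0,0,28],[0,0,0,0,20],[0,0,0,0,20],[0,0,0,0,20],[0,0,-10,0,20],[0,0,-20,0,20],[0,0,0,0,20],[0,0,0,0,20]]])

```text
time: 6.2
eef_pos: [0.5495, -0.4022, 0.0401]
eef_rot: [0.915, 0.403, 0.001, 0.001]
contact_force: [-0.8, 0.5, -1.0]
gripper_width: 0.0275
```

```bash
python3 - <<'E'
from h import *
to(.4985,.028,.30,47.3)
T=grab('top','t2');S=grab('scene','s2')
a=cv2.resize(T['frame'][200:330,430:560,::-1],(400,400),interpolation=cv2.INTER_CUBIC)
b=cv2.resize(S['frame'][250:330,120:200,::-1],(400,400),interpolation=cv2.INTER_CUBIC)
cv2.imwrite('pics/c2.png',np.clip(np.hstack([a,b])*1.4,0,255).astype(np.uint8))
E
```

```text
t 6.2 pos [ 0.5495 -0.4022  0.0401] yaw 47.5 tiltdeg 0.11 F [-0.8  0.5 -1. ] w 0.0275 need mm [ 282.8 -327.7 -260.4] q [ 0.25  0.88  0.5   1.58 -0.53  0.82  1.79]
twist 0.003
```

View pics/c2.png

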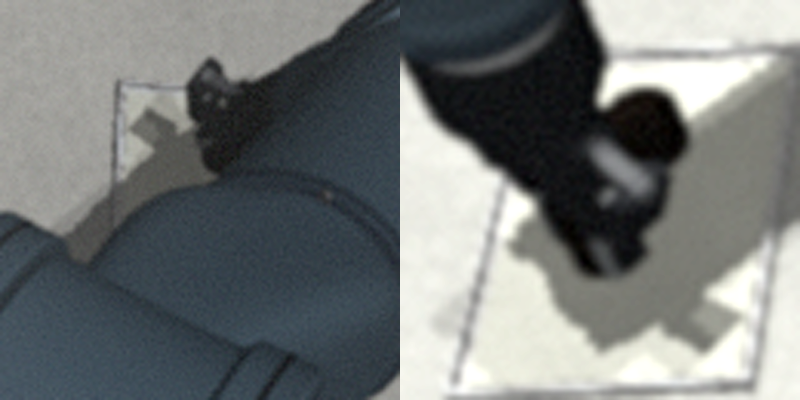

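The mount is held: opening steady at 27.5 mm, the tool carries it, and the large mount is still standing at crop (645,120). Now I lift and carry it.

Request:
drive_tool(commands=[[[0,0,-25,0,20],[0,0,-40,0,20],[0,0,-45,0,20],[0,0,-45,0,20],[0,0,-45,0,20],[0,0,-40,0,20],[10,-12,-20,0,20],[20,-23,0,0,20]]])

```text
time: 7.1
eef_pos: [0.5434, -0.3591, 0.3022]
eef_rot: [0.916, 0.401, 0.001, 0.003]
contact_force: [0.3, -0.7, -0.8]
gripper_width: 0.0277
```

Request:
drive_tool(commands=[[[24,-28,0,0,20],[24,-28,0,0,20],[24,-28,0,0,20],[24,-28,0,0,20],[24,-28,0,0,20],[24,-28,0,0,20],[24,-28,0,0,20],[24,-28,0,0,20]]])

```text
time: 7.9
eef_pos: [0.5072, -0.0616, 0.2984]
eef_rot: [0.915, 0.403, -0.0, -0.0]
contact_force: [0.3, -0.3, 0.4]
gripper_width: 0.0277
```

Request:
drive_tool(commands=[[[22,-25,0,0,20],[16,-18,0,0,20],[8,-10,0,0,20],[0,0,0,0,20],[0,0,0,0,20],[0,0,0,0,20]]])

```text
time: 8.5
eef_pos: [0.5, 0.0048, 0.2988]
eef_rot: [0.916, 0.402, -0.0, 0.0]
contact_force: [-0.3, -0.1, 0.0]
gripper_width: 0.0278
```

```bash
python3 -c "
from h import *
to(.4985,.028,.23,47.3)"
```

```text
t 8.5 pos [0.5    0.0048 0.2988] yaw 47.35 tiltdeg 0.04 F [-0.3 -0.1  0. ] w 0.0278 need mm [ 16.1 -16.9  68.8] q [-0.62  0.22  0.61  1.88 -0.14  1.08  0.88]
twist 0.001
```

Request:
drive_tool(commands=[[[8,-8,0,0,20],[8,-9,20,0,20],[0,0,30,0,20],[0,0,20,0,20],[0,0,0,0,20],[0,0,0,0,20],[0,0,0,0,20]]])

```text
time: 9.2
eef_pos: [0.4992, 0.0299, 0.23]
eef_rot: [0.915, 0.403, 0.001, 0.0]
contact_force: [-0.4, -0.6, -0.2]
gripper_width: 0.028
```

```bash
python3 - <<'E'
from h import *
to(.4986,.028,.2,47.3)
T=grab('top','t3');S=grab('scene','s3')
for d in(T,S): print([proj(d,p).round(1) for p in([.4986,.028,.186],[.4986,.028,.22],[.4986,.028,.247])])
a=cv2.resize(T['frame'][235:300,278:343,::-1],(400,400),interpolation=cv2.INTER_CUBIC)
b=cv2.resize(S['frame'][180:250,305:375,::-1],(400,400),interpolation=cv2.INTER_CUBIC)
cv2.imwrite('pics/c3.png',np.clip(np.hstack([a,b])*1.6,0,255).astype(np.uint8))
E
```

```text
t 9.2 pos [0.4992 0.0299 0.23  ] yaw 47.47 tiltdeg 0.12 F [-0.4 -0.6 -0.2] w 0.028 need mm [-1.8  0.8 30. ] q [-0.62  0.31  0.57  1.96 -0.21  0.93  0.89]
twist 0.003
[array([311.1, 268.7]), array([310.5, 266.7]), array([310., 265.])]
[array([339.7, 218.5]), array([340.1, 207.9]), array([340.5, 199. ])]
```

View pics/c3.png

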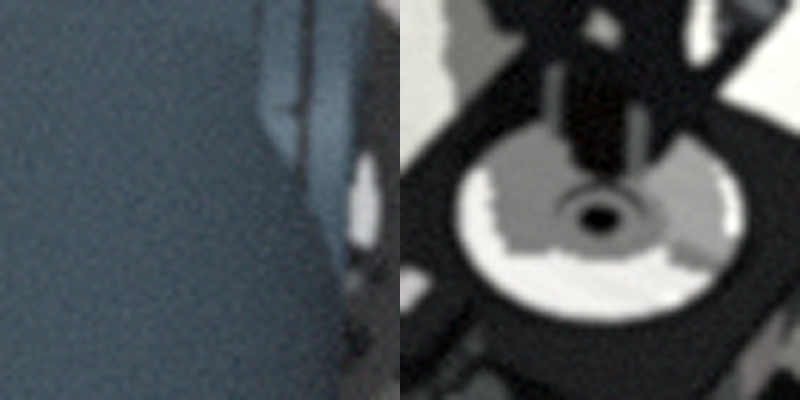

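The scene view shows the mount upright in the fingers. Its bottom edge is at about crop (600,183), above the dark spot at (599,218), which is px (339.8,218.2). I'll check the held mount's offset numerically against the expected lower rim.

```bash
python3 - <<'E'
from h import *
S=dict(np.load('pics/s3.npz')); g=cv2.cvtColor(S['frame'],cv2.COLOR_RGB2GRAY)
print('cols 328..352'); 
for v in range(196,222): print(v,g[v,328:353])
c=np.array([.4992,.0299]); 
for z in(.224,.249):
    r=np.array([proj(S,[c[0]+.015*np.cos(a),c[1]+.015*np.sin(a),z]) for a in np.linspace(0,6.28,73)])
    print(z,'center',proj(S,[*c,z]),'min',r.min(0),'max',r.max(0))
E
```

```text
cols 328..352
196 [ 9 19 37 48 41 23 10  4  9  2  9  2  1  7  4  2  6  7  6 14 11 17 13  6
 11]
197 [ 9 18 36 46 41 23  9  6  5  3  8  9  1  3  4  4 10 16 17 16  8  7 14 13
 12]
198 [11 20 37 45 41 22 10  7  9  6  5  4  6  7  8  3 18 28 33 29 15 14 13  8
 12]
199 [ 0 20 37 46 40 22 13  4  4  6  6  5  4  1  3  3 23 40 48 40 26 15  9 11
 16]
200 [16 26 43 49 41 24  4  4  6  4  3  4  4  5  8  8 27 47 57 51 32 15 11 11
 15]
201 [42 50 54 54 43 21 13  3  2  3  9  8  6  7  6  3 25 47 57 52 36 16 13 11
 12]
202 [68 71 68 59 42 24  8  4  8  7  4  3  6  7  7 12 25 48 58 50 36 17 10 13
  7]
203 [79 79 74 63 48 29 14  5  1  7  5  6 11  6  6 11 26 47 57 48 35 17 11  3
 17]
204 [81 80 78 71 62 46 29 11  6  4  3  6  4  6  9 11 26 49 55 47 30 14 11 11
 29]
205 [81 80 78 79 75 68 47 19 10  4  1  5  7  3  4  9 31 49 54 48 29 11  9 21
 50]
206 [79 81 80 81 79 76 54 24  8  4  6  7  8  1  6 14 29 49 56 47 29 15 18 43
 69]
207 [80 80 80 81 80 75 56 30 11  7  2  6 10  6  4  9 31 50 54 45 29 20 40 66
 87]
208 [79 79 79 80 81 77 63 41 19  6  0  6  1  4  3  9 27 49 54 48 41 44 66 89
 99]
209 [ 79  81  80  80
[... 755 characters left out ...]
65  74  74  62  45  32  28  32  37  50  65  75  70
  60  60  70  78  84  95 101]
217 [78 79 78 74 68 71 76 68 48 25  1  3  3  9 23 49 69 77 70 64 70 76 83 90
 98]
218 [79 79 79 77 75 76 74 68 43 12  0  0  1  0 15 43 68 77 77 72 74 75 80 86
 95]
219 [80 78 79 78 77 79 78 71 50 27 15  4  3 10 28 52 71 78 80 77 77 78 80 85
 96]
220 [80 78 78 77 80 78 77 77 65 50 37 27 29 35 52 69 76 81 80 78 78 76 80 91
 97]
221 [79 78 79 78 78 78 78 77 76 71 64 56 55 60 70 78 80 79 77 77 77 77 84 91
 97]
0.224 center [341.09251439 206.67485419] min [334.25405967 201.8533815 ] max [347.93087447 211.59063528]
0.249 center [341.452559   198.46069298] min [334.48067084 193.62648573] max [348.42434572 203.39132161]
```

Request:
drive_tool(commands=[[[-1.7,1.4,10,0,20],[0,0,10,0,20],[0,0,8,0,20],[0,0,0,0,20],[0,0,0,0,20],[0,0,0,0,20]]])

```text
time: 9.9
eef_pos: [0.4983, 0.0277, 0.201]
eef_rot: [0.915, 0.403, 0.0, 0.0]
contact_force: [0.0, 0.6, -0.4]
gripper_width: 0.0277
```

```bash
python3 - <<'E'
from h import *
to(.4991,.0277,.192,47.3)
S=grab('scene','s4')
s=bot.state(); x,y,z=s['eef_pos']
g=cv2.cvtColor(S['frame'],cv2.COLOR_RGB2GRAY)
r=np.array([proj(S,[x+.015*np.cos(a),y+.015*np.sin(a),z-.006]) for a in np.linspace(0,6.28,73)]);print(r.min(0),r.max(0))
cv2.imwrite('pics/c4.png',np.clip(cv2.resize(S['frame'][185:240,310:370,::-1],(600,550),interpolation=cv2.INTER_CUBIC)*1.6,0,255).astype(np.uint8))
E
```

```text
t 9.9 pos [0.4983 0.0277 0.201 ] yaw 47.5 tiltdeg 0.02 F [ 0.   0.6 -0.4] w 0.0277 need mm [0.5 0.6 9. ] q [-0.6   0.35  0.56  1.99 -0.24  0.87  0.92]
twist 0.003
[332.98482542 210.84141545] [346.36148127 220.5350664 ]
```

View pics/c4.png

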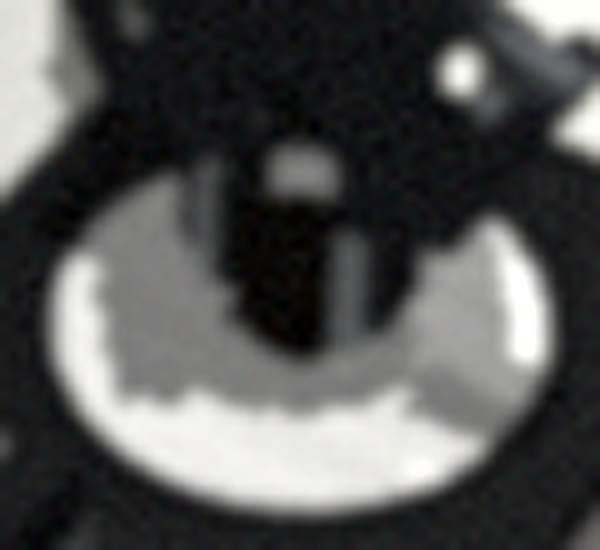

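The mount's bottom edge is at px v of about 220.5 and its left edge at about 333.2. Both match the prediction (220.5 and 333.0), so the mount is centred on the TCP. I'm lowering it in small steps.

Request:
drive_tool(commands=[[[0.5,0.2,2,0,20],[0,0,1,0,20],[0,0,1,0,20],[0,0,0,0,20],[0,0,0,0,20]]])

```text
time: 10.45
eef_pos: [0.4986, 0.0279, 0.1968]
eef_rot: [0.915, 0.403, -0.0, 0.0]
contact_force: [0.1, -1.0, -0.4]
gripper_width: 0.0282
```

Request:
drive_tool(commands=[[[0,0,1,0,20],[0,0,1,0,20],[0,0,0,0,20],[0,0,0,0,20]]])

```text
time: 10.85
eef_pos: [0.4986, 0.0279, 0.1947]
eef_rot: [0.915, 0.403, -0.0, 0.0]
contact_force: [-1.1, 0.5, -0.5]
gripper_width: 0.0279
```

Below 196 with no force, so the mount is in the recess.

Request:
drive_tool(commands=[[[0,0,1,0,20],[0,0,0,0,20],[0,0,0.5,0,20],[0,0,0,0,20]]])

```text
time: 11.25
eef_pos: [0.4985, 0.0279, 0.1933]
eef_rot: [0.915, 0.403, -0.0, 0.0]
contact_force: [-0.7, -0.1, 0.5]
gripper_width: 0.028
```

Request:
drive_tool(commands=[[[0,0,0.7,0,20],[0,0,0,0,20],[0,0,0,0,20]]])

```text
time: 11.55
eef_pos: [0.4985, 0.0279, 0.1926]
eef_rot: [0.915, 0.403, -0.0, 0.0]
contact_force: [-0.5, -0.6, -0.3]
gripper_width: 0.028
```

Request:
drive_tool(commands=[[[0,0,0.5,0,20],[0,0,0,0,20],[0,0,0,0,20]]])

```text
time: 11.85
eef_pos: [0.4987, 0.0279, 0.1923]
eef_rot: [0.915, 0.403, 0.0, -0.0]
contact_force: [-2.2, 0.0, 4.5]
gripper_width: 0.0282
```

Request:
drive_tool(commands=[[[0,0,0.4,0,20],[0,0,0,0,20],[0,0,0,0,20]]])

```text
time: 12.15
eef_pos: [0.4987, 0.0279, 0.1923]
eef_rot: [0.915, 0.403, 0.0, -0.0]
contact_force: [-3.4, -0.7, 9.8]
gripper_width: 0.0277
```

Contact came at TCP z 192.3, the expected floor height. Next I ease the push, open, and rise straight up.

Request:
drive_tool(commands=[[[0,0,-0.5,0,20],[0,0,0,0,32],[0,0,0,0,36],[0,0,0,0,42],[0,0,0,0,46],[0,0,-20,0,46],[0,0,-35,0,46],[0,0,-45,0,46]]])

```text
time: 12.95
eef_pos: [0.4973, 0.0278, 0.2921]
eef_rot: [0.915, 0.403, -0.002, -0.0]
contact_force: [0.8, 0.6, -0.3]
gripper_width: 0.0458
```

Request:
drive_tool(commands=[[[0,0,-45,0,60],[0,20,0,0,60],[0,30,0,0,60],[0,0,0,0,60],[0,0,0,0,60]]])

```text
time: 13.45
eef_pos: [0.5352, -0.0062, 0.3368]
eef_rot: [0.916, 0.402, -0.0, 0.0]
contact_force: [0.4, 0.8, 0.2]
gripper_width: 0.0599
```

```bash
python3 - <<'E'
from h import *
to(.598,-.0637,.335,47.3)
S=grab('scene','s5');P=pts(S)
m=np.zeros(P.shape[:2],bool); m[195:235,320:360]=1; m&=(P[...,2]>.204)&(P[...,2]<.216); q=P[m]
print(m.sum(),q.mean(0) if len(q) else '',cv2.minEnclosingCircle(q[:,:2].astype(np.float32)) if len(q) else '')
cv2.imwrite('pics/c5.png',np.clip(cv2.resize(S['frame'][180:280,280:390,::-1],(770,700)[::1],interpolation=cv2.INTER_CUBIC)[:600]*1.8,0,255).astype(np.uint8))
E
```

```text
t 13.45 pos [ 0.5352 -0.0062  0.3368] yaw 47.43 tiltdeg 0.05 F [0.4 0.8 0.2] w 0.0599 need mm [ 0.1 85.1  1.8] q [-0.59  0.27  0.64  1.74 -0.17  1.19  0.92]
twist 0.002
128 [0.5014681  0.02610123 0.20976907] ((0.49995720386505127, 0.027033302932977676), 0.015660731121897697)
```

View pics/c5.png

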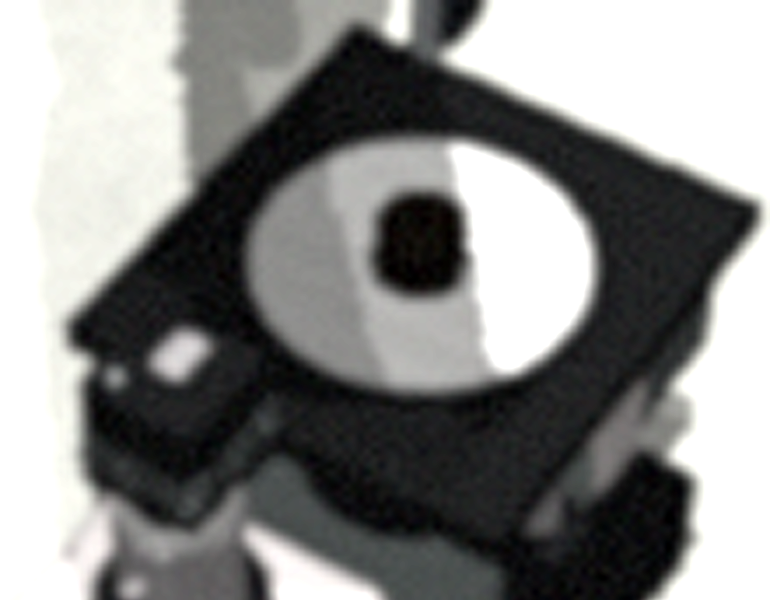

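The mount sits flat and centred in the recess: top at z 0.2098, centre within about 1.5 mm of the insert's centre, and released. The camera is untouched at crop (180,400). Now I move above it.

Request:
drive_tool(commands=[[[0,30,0,0,64],[0,30,0,0,64],[0,20,0,0,64],[0,5,0,0,64],[0,0,20,0,64],[0,0,20,0,64],[0,0,0,0,64],[0,0,0,0,64]]])

```text
time: 14.3
eef_pos: [0.5976, -0.0622, 0.2975]
eef_rot: [0.915, 0.403, -0.0, -0.0]
contact_force: [0.3, 0.6, 0.2]
gripper_width: 0.0637
```

```bash
python3 -c "
from h import *
to(.598,-.0637,.2235,47.3)"
```

```text
t 14.3 pos [ 0.5976 -0.0622  0.2975] yaw 47.56 tiltdeg 0.05 F [0.3 0.6 0.2] w 0.0637 need mm [-0.9  1.3 74. ] q [-0.42  0.44  0.63  1.63 -0.28  1.16  1.1 ]
twist 0.005
```

Request:
drive_tool(commands=[[[-0.9,1.3,15,0.005,64],[0,0,20,0,64],[0,0,20,0,64],[0,0,15,0,64],[0,0,3,0,64],[0,0,0,0,64],[0,0,0,0,60],[0,0,0,0,56]]])

```text
time: 15.1
eef_pos: [0.5991, -0.0649, 0.2251]
eef_rot: [0.916, 0.4, 0.001, 0.0]
contact_force: [-0.0, -0.2, 0.1]
gripper_width: 0.056
```

```bash
python3 - <<'E'
from h import *
to(.598,-.0637,.2235,47.3)
S=grab('scene','s6'); T=grab('top','t6')
a=cv2.resize(S['frame'][200:280,270:350,::-1],(400,400),interpolation=cv2.INTER_CUBIC)
b=cv2.resize(T['frame'][170:250,315:395,::-1],(400,400),interpolation=cv2.INTER_CUBIC)
cv2.imwrite('pics/c6.png',np.clip(np.hstack([a,b])*1.8,0,255).astype(np.uint8))
E
```

```text
t 15.1 pos [ 0.5991 -0.0649  0.2251] yaw 47.21 tiltdeg 0.1 F [-0.  -0.2  0.1] w 0.056 need mm [ 0.1 -1.7  1.6] q [-0.39  0.52  0.6   1.7  -0.33  1.02  1.14]
twist -0.002
```

View pics/c6.png

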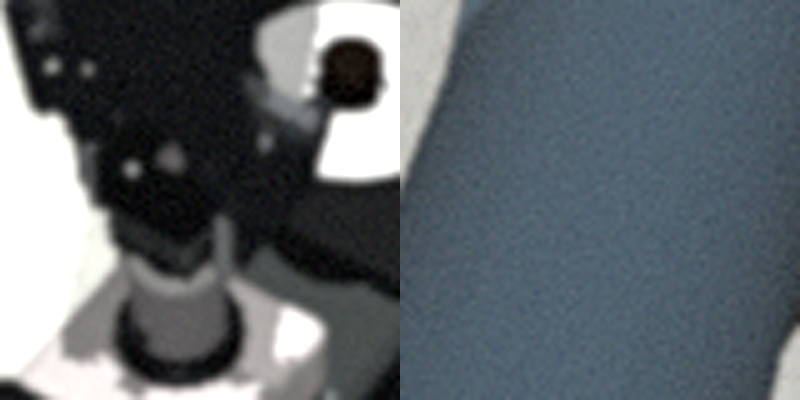

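The fingers straddle the camera body, with the body at crop (160,200) and the right pad at (222,240). There is no contact. I'll trim and close stepwise.

Request:
drive_tool(commands=[[[0,-1.7,1.5,0,50],[0,0,0,0,46],[0,0,0,0,44],[0,0,0,0,43],[0,0,0,0,42],[0,0,0,0,42]]])

```text
time: 15.8
eef_pos: [0.5972, -0.0637, 0.2227]
eef_rot: [0.916, 0.4, -0.0, 0.0]
contact_force: [0.5, -0.4, -0.3]
gripper_width: 0.042
```

```bash
python3 -c "
from h import *
to(.598,-.0637,.2235,47.3);print(bot.state()['ft_torque'])"
```

```text
t 15.8 pos [ 0.5972 -0.0637  0.2227] yaw 47.21 tiltdeg 0.0 F [ 0.5 -0.4 -0.3] w 0.042 need mm [ 0.5  0.6 -0.8] q [-0.4   0.52  0.6   1.71 -0.33  1.02  1.14]
twist -0.002
[ 0.00994281 -0.01511146  0.03826985]
```

Request:
drive_tool(commands=[[[0,0,0,0,40],[0,0,0,0,36],[0,0,0,0,30],[0,0,0,0,30],[0,0,0,0,30],[0,0,0,0,30]]])

```text
time: 16.4
eef_pos: [0.5972, -0.0639, 0.2229]
eef_rot: [0.916, 0.4, 0.0, 0.0]
contact_force: [-1.8, -0.5, 3.3]
gripper_width: 0.0392
```

```bash
python3 -c "
from h import *
to(.598,-.0637,.2235,47.3);print(bot.state()['ft_torque'])"
```

```text
t 16.4 pos [ 0.5972 -0.0639  0.2229] yaw 47.2 tiltdeg 0.01 F [-1.8 -0.5  3.3] w 0.0392 need mm [ 0.6  0.5 -0.6] q [-0.4   0.52  0.6   1.71 -0.33  1.02  1.14]
twist -0.002
[-0.25019763  0.28691548  0.01173326]
```

Gripped at 39.2 mm with low forces. I'll draw it up slowly.

Request:
drive_tool(commands=[[[0,0,-0.5,0,30],[0,0,-0.5,0,30],[0,0,-0.5,0,30],[0,0,0,0,30],[0,0,0,0,30]]])

```text
time: 16.9
eef_pos: [0.5971, -0.0634, 0.224]
eef_rot: [0.916, 0.401, -0.0, -0.0]
contact_force: [-0.6, 0.7, -1.6]
gripper_width: 0.0389
```

```bash
python3 -c "
from h import *
to(.5972,-.0639,.2429,47.3);print(bot.state()['ft_torque'])"
```

```text
t 16.9 pos [ 0.5971 -0.0634  0.224 ] yaw 47.22 tiltdeg 0.03 F [-0.6  0.7 -1.6] w 0.0389 need mm [ -0.2   0.4 -18.9] q [-0.4   0.52  0.6   1.71 -0.33  1.02  1.14]
twist -0.001
[-0.01077335 -0.05304912 -0.01501368]
```

Request:
drive_tool(commands=[[[0,0,-1,0,30],[0,0,-1,0,30],[0,0,-1,0,30],[0,0,-1,0,30],[0,0,-1,0,30],[0,0,0,0,30],[0,0,0,0,30]]])

```text
time: 17.6
eef_pos: [0.5972, -0.0636, 0.2292]
eef_rot: [0.916, 0.4, 0.0, 0.0]
contact_force: [0.3, -0.9, -2.5]
gripper_width: 0.0394
```

```bash
python3 -c "
from h import *
to(.5972,-.0639,.2429,47.3);print(bot.state()['ft_torque'])"
```

```text
t 17.6 pos [ 0.5972 -0.0636  0.2292] yaw 47.21 tiltdeg 0.01 F [ 0.3 -0.9 -2.5] w 0.0394 need mm [ -0.2   0.2 -13.7] q [-0.4   0.51  0.6   1.7  -0.33  1.03  1.14]
twist -0.002
[-0.00028262  0.00763049  0.02023013]
```

The tool now carries just the camera's weight (2.5 N), with no side load.

Request:
drive_tool(commands=[[[0,0,-1.5,0,30],[0,0,-1.5,0,30],[0,0,-1.5,0,30],[0,0,-1.5,0,30],[0,0,-1,0,30],[0,0,0,0,30],[0,0,0,0,30]]])

```text
time: 18.3
eef_pos: [0.5972, -0.0636, 0.2362]
eef_rot: [0.916, 0.4, 0.0, -0.0]
contact_force: [0.3, 0.1, -2.7]
gripper_width: 0.0395
```

Request:
drive_tool(commands=[[[0,0,-1.5,0,30],[0,0,-1.5,0,30],[0,0,-1.5,0,30],[0,0,-1.5,0,30],[0,0,-0.7,0,30],[0,0,0,0,30],[0,0,0,0,30],[0,0,0,0,30]]])

```text
time: 19.1
eef_pos: [0.5971, -0.0636, 0.2428]
eef_rot: [0.916, 0.4, -0.0, -0.0]
contact_force: [0.3, -0.2, -1.4]
gripper_width: 0.0395
```

```bash
python3 - <<'E'
from h import *
to(.5972,-.0639,.2429,47.3);print(bot.state()['ft_torque'])
S=grab('scene','s7');P=pts(S)
m=np.zeros(P.shape[:2],bool); m[195:235,320:360]=1; m&=(P[...,2]>.204)&(P[...,2]<.216); q=P[m]
print(m.sum(),q.mean(0),cv2.minEnclosingCircle(q[:,:2].astype(np.float32)))
for z in(.205,.225,.241): print(z,proj(S,[.598+.017,-.0637,z]).round(1))
cv2.imwrite('pics/c7.png',np.clip(cv2.resize(S['frame'][190:290,270:370,::-1],(600,600),interpolation=cv2.INTER_CUBIC)*1.8,0,255).astype(np.uint8))
E
```

```text
t 19.1 pos [ 0.5971 -0.0636  0.2428] yaw 47.21 tiltdeg 0.01 F [ 0.3 -0.2 -1.4] w 0.0395 need mm [-0.2  0.2 -0.1] q [-0.41  0.49  0.61  1.69 -0.32  1.06  1.13]
twist -0.002
[-0.01601844 -0.03897205  0.07367706]
117 [0.50116559 0.0271411  0.20997856] ((0.4996030628681183, 0.028920533135533333), 0.017383843660354614)
0.205 [306.3 258.4]
0.225 [306.1 252.2]
0.241 [305.9 247.1]
```

View pics/c7.png

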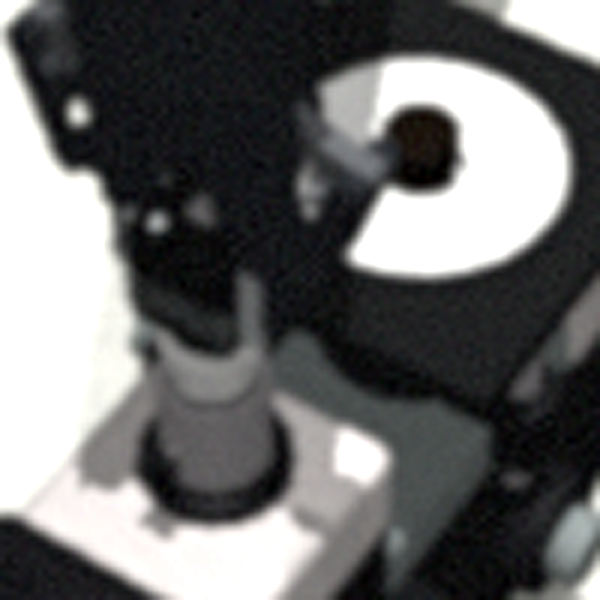

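The picture shows the camera raised: its lower body corner moved from v≈255 to v≈248.7, about 20 mm, and the dark ring is at the rim (crop 210,400). The mount is in the recess at (422,148). Force is steady and about equal to the camera's weight.

```bash
python3 -c "
from h import *
bot.hand_in();to(.5972,-.0639,.2429,47.3)"
```

```text
the job is handed in; nothing more can be done
the job is handed in; nothing more can be done
```

The smaller mount is in the stage recess, and the camera is drawn up and still held in the gripper. The job was handed in at about 19 s; hand-in gives no verdict.

**Mount:**
- I lowered it until it touched the recess floor, at the expected height and with a push of about 10 N, then let go.
- The last depth check puts its top at z 0.210 m, where 0.211 m was expected.
- Its centre in the scene camera is about 1–1.5 mm from the recess centre. Only that one camera could see it, because the arm blocked the top view.

**Camera:**
- I gripped the body square to its sides and drew it up in small steps. The tool rose 19.9 mm from where it gripped.
- The image shows the body about 6.3 px higher, which is about 20 mm, with the ring at the rim.
- At the end the side force was about 0.4 N and the twisting moment under 0.1 N m. The tool tilt was 0.01° and the grip opening was steady at 39.5 mm.

**What differed or went unchecked:**
- The finger openings read slightly under the true sizes: 27.5–28 mm on the 30 mm mount and 39.5 mm on the 40 mm camera.
- The last vertical force was 1.4 N, less than the 2.5 to 2.7 N read during the lift. That is within the noise seen earlier.
- I didn't measure the bystanders again at the end. I felt no unexpected contact with any of them.

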